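# Close the combustion vessel: head out of its stand, screw ring off its post

### The job

Close the combustion vessel: lift the head straight up out of the stand's ring in which it hangs and seat it in the mouth of the open steel cylinder, then take the screw ring off its drying post and lower it over the head until it sits flat and fully down all round. Keep the head upright, set both parts down gently, and leave the other things on the bench where they stand.

Things in the scene. Friction and masses are not known exactly. Their poses are not given: they have to be found in the camera images.
- head: steel vessel head: disc 62 mm across, 12 thick, its underside 70 above the origin; 8 mm black seal (55 across, tapered to 49) below the disc, then two thin electrodes down to the origin (all within 25 mm of the axis); on the disc a central knob 15 across to 108 above the origin and two 18 mm pins at x +8, y +-19.5. Origin: on the axis at electrodes' lower ends; z up. 0.3 to 0.55 kg
- stand: fixed stand; origin at the bench under the centre of its ring (inner 57 mm, outer 66 across, ring top 115 mm high), in which the head hangs by its disc. Rod 10 mm thick, 150 high, at x +46; black clamp knob at y -17 to -25 beside it, 110 high; base 112x96 mm, 8 thick, centred at x +8
- cylinder: fixed open steel vessel cylinder, bolted to the bench in a round socket 112 mm across, 14 high; body 78 mm across up to 80 high, then a threaded neck 62 mm across with its flat rim 104 mm high; bore 57 mm across, 84 deep, open upward. Origin on the axis at bench level, z up. Head home: its disc lies on the rim
- ring: steel screw ring, knurled, 70 mm across outside, 26 high, lip upward: open skirt (66 mm inside, 18 deep) below, lip at the top (hole 52 mm, 8 thick). Origin: on the axis in the plane of the skirt's lower edge, z up. Hangs by the lip on the rack's collar; fully on the vessel the lip bears on the head's disc and the skirt encloses disc and neck. 0.14 to 0.28 kg
- rack: fixed white drying tray, 84x156 mm, 10 high, origin under its centre; blue post with a collar at y -37; plain peg at y +40 with an upturned glass beaker (54 to 58 mm across, from 6 to 77 high, fixed)
- rack_post (a point): top centre of the collar (60 mm across, 36 high) on which the ring's lip hangs; from it a blue pin 12 mm thick goes on up to 82 mm above the bench
- amber_bottle: loose amber glass bottle, 62 mm across, 141 tall; origin under its centre; leave alone
- measuring_cylinder: loose glass measuring cylinder, tube 27 mm across, 191 tall, on a 52x59 blue foot; light, easily knocked over; origin under its centre; leave alone
- closed_vessel: loose closed steel combustion vessel, 86 mm across, 202 tall, 2.4 kg, not for use here; origin under its centre; leave alone
- timer: loose white timer, 42x70 mm, 59 tall; origin under its centre; leave alone
- sample_bottle: loose white sample bottle, 42 mm across, 78 tall; origin under its centre; leave alone
- red_stopper: loose red rubber stopper, 30 mm across, 27 tall; origin under its centre; leave alone
- forceps: loose steel forceps lying flat, 14x151 mm, 9 thick, long along its y; origin under its centre; leave alone
There are look-alikes about, which are no part of the job. Of the things that look like the ring, the larger one is meant.

How it is judged:
On the way, in this order (a step that is already met when the one before it is completed fails the run):
1. the head has been lifted clear of the stand's ring, electrodes and all (z of head in the frame of stand above 0.116 m), for 0.1 s.
2. the head is seated in the cylinder and let go (horizontal distance between head and cylinder below 0.003 m and z of head in the frame of cylinder between 0.031 and 0.0365 m and angle between head's own z axis and vertical below 0.05 rad and contact force between the fingers and head below 0.2 N), for 0.2 s.
3. the ring has been lifted off its post (z of ring in the frame of rack_post above 0.047 m), for 0.1 s.
At the end, for the whole second after the job is handed in: The head lies home in the cylinder (axis within 3 mm, disc on the rim within 2.5 mm, tilt under 0.05 rad) and the screw ring sits over it (axis within 3.5 mm of the cylinder's, lip on the disc within 2.5 mm, tilt under 0.05 rad), both at rest (horizontal distance between head and cylinder below 0.003 m and z of head in the frame of cylinder between 0.031 and 0.0365 m and angle between each of head, ring's own z axis and vertical below 0.05 rad and horizontal distance between ring and cylinder below 0.0035 m and z of ring in the frame of cylinder between 0.095 and 0.1005 m and linear speed of each of head, ring below 0.02 m/s); the robot touches nothing.
It fails at once if the head is tipped by more than 30 degrees (angle between head's own z axis and vertical above 0.52 rad).
It fails at once if head or ring is rammed onto the vessel or the ring onto the head (over 45 N) (contact force between any of head, ring and cylinder above 45 N or contact force between ring and head above 45 N).
It fails at once if one of the other things on the bench is pushed more than 25 mm or knocked over (distance of any of amber_bottle, measuring_cylinder, closed_vessel, timer, sample_bottle, red_stopper, forceps from where it was at the start of the episode above 0.025 m or angle between any of amber_bottle, measuring_cylinder, closed_vessel, timer, sample_bottle, red_stopper, forceps's own z axis and vertical above 0.3 rad).
It also fails if it takes over 64 s, if anything falls off the work surface, if the arm or the gripper's body presses on something with over 40 N, if the wrist force passes 120 N, or if a joint passes its speed limit or range.

### The arm

A 6-joint arm with a two-finger parallel gripper is mounted at the origin on a cart in front of the work surface, level with it; the furniture and walls round the work are solid. World frame = base frame: x ahead of the robot, y to its left, z up, the work surface at z = 0. Lengths are in m, angles in rad, forces in N, time in s.
With the tool pointing down it reaches from about 0.35 to 0.775 m from the base axis. Payload 7.3 kg.
Tool frame: the origin (TCP) lies midway between the tips of the shut fingers; the grasp point (between the pads) lies 19 mm behind it (tcp_to_grasp is the distance from the TCP to the grasp point, in m); z points along the fingers, y is the line along which they close (so a half turn about z gives the same grasp; the last joint's range is limited). The gripper opens to 92 mm and grips with 3 to 60 N. Pads are 19 mm wide; open, the fingers measure 130 mm over their backs; the gripper's body (75 mm by 190 mm) begins 47 mm behind the grasp point.
Start: joints at [0.972, 0.342, 1.524, -0, 1.275, -0.146], TCP at [0.23, 0.472, 0.188] pointing down, gripper open.
Joint ranges: [-2.53, 2.53], [-0.77, 2.02], [0.04, 2.7], [-1, 4.14], [0.28, 2.66], [-3.11, 3.11]. Speed limits (rad/s): [2.57, 2.57, 3.14, 3.14, 3.14, 3.14].

### API

Orientations are given as [roll, pitch, yaw] about the fixed x, y, z axes, in that order (R = Rz(yaw) Ry(pitch) Rx(roll)).
In Python, from cell import observe, read_camera, calibration, hand_in, tcp_to_grasp gives the robot as it stands.
- The arm moves only by the tool send_rows, never from a script. Its argument "targets" is a list of rows, each a list of 5 numbers: the opening, from 0 (shut) to 1 (fully open), then the shift along the world's x, y, z in m, then the turn about the world's z in rad. A call has 1 to 5 rows; each row shifts and turns the commanded pose from where the row before left it; what a row does not reach is not made up. A row lasts 1/10 s, in which the tool goes at most 50 mm and 8.59 degrees, less where a joint would pass 70% of its speed; a pose out of reach is approached as far as the arm can. A call is refused whole if a number of a shift passes 0.05 or a number of a turn 0.15, either way. A call with a gripper value outside its range is refused whole. The fingers move at their own pace and stop on an object; "grip_force" is the grip in N (left out, the last holds). Time passes only in rows, so rows that do not move let the fingers close. It gives the time, the measured TCP pose, the force, the opening and the grip force at its end, in the units of the state.
- observe(): the state, without advancing time (a new reading comes with each control period).
- read_camera(name): name is "scene" or "top" or "wrist"; returns (picture, depth): 420x560x3 uint8, red, green, blue; 420x560 float32, m along the optical axis (not along the pixel's ray), 0 where there is no reading.
- calibration(name): a dict with "intrinsics" (3x3 intrinsics, pixels), "k1" (the pictures are not rectified: a ray, as slopes to the right and down, at radius r is drawn at 1 + k1 r^2 times it, then the intrinsics apply), "world_to_cam" (4x4, takes a point from world to camera coordinates); the wrist camera has in their place "hand_eye" (4x4, takes a point from camera to tool coordinates, whose origin is the TCP and whose axes are the flange's). Camera axes: x right, y up, looking along -z (the intrinsics and any distortion apply to the point x, -y, -z); pixel columns grow to the right and rows downward; lengths in m; the calibration is good to about 2 mm. A picture is of the moment at which its call begins: read the wrist's pose just before it. calibration takes no time and is no camera call.
- hand_in(): hands the job in; it is judged then, once.
The state is a dict: "time": time; "qpos": joint angles; "qvel": joint speeds; "joint_efforts": joint torques, N m; "tool_pos": TCP position; "tool_rot": TCP orientation; "contact_force": force on the tool from outside, world axes, zero at the start; "torque": the same for the moment, N m; "opening": finger opening in m; "grip_force": force on a finger pad.
Only numpy, scipy, OpenCV 4.12 (cv2) and the standard library are available. Lean on these libraries where they do the work, as an engineer would, in place of code of your own. Each camera call takes 0.05 s, during which the arm holds its last target. There are 200 camera calls.

## Working session

There is one attempt and no reset: what is moved stays moved. The work goes in short steps, Python scripts to look and compute and a tool call to move; the robot and the scene stay as the last step left them, time stands still between calls to the robot, and variables do not carry over. Pictures are saved under pics/ and viewed, at most 12 in all, crops included, and the job is handed in when it is done.

Besides the shell and the picture viewer there is one more tool, called after "Request:" by a JSON object that holds its "op" and its "data". send_rows: Moves the arm, as the interface text tells. Its arguments: {"type":"object","properties":{"targets":{"type":"array","items":{"type":"array","items":{"type":"number"}}},"grip_force":{"type":"number"}},"required":["targets"]}

```bash
mkdir -p pics; ls; cat > h.py <<'E'
import numpy as np, cv2
from cell import *
from scipy.spatial.transform import Rotation as R
def grab(n):
    s=observe(); p,d=read_camera(n); np.savez(f'pics/{n}.npz',p=p,d=d,pos=s['tool_pos'],rot=s['tool_rot'])
    return p,d
def pts(n,uv,dep):
    c=calibration(n);K=np.array(c['intrinsics'],float);k1=c['k1']
    uv=np.atleast_2d(np.asarray(uv,float))
    q=cv2.undistortPoints(uv[:,None],K,np.array([k1,0,0,0,0.]))[:,0]
    dep=np.asarray(dep,float).reshape(-1)
    P=np.c_[q[:,0]*dep,-q[:,1]*dep,-dep]
    if n=='wrist':
        f=np.load('pics/wrist.npz');H=np.array(c['hand_eye']);P=P@H[:3,:3].T+H[:3,3]
        rot=np.array(f['rot']); M=R.from_euler('xyz',rot).as_matrix() if rot.shape==(3,) else rot
        return P@M.T+f['pos']
    T=np.linalg.inv(np.array(c['world_to_cam'])); return P@T[:3,:3].T+T[:3,3]
def cloud(n):
    f=np.load(f'pics/{n}.npz');d=f['d'];h,w=d.shape
    v,u=np.mgrid[:h,:w];X=pts(n,np.c_[u.ravel(),v.ravel()],d.ravel());X[d.ravel()==0]=np.nan
    return f['p'],X.reshape(h,w,3)
def save(n,im): cv2.imwrite('pics/'+n,cv2.cvtColor(im,cv2.COLOR_RGB2BGR))
E
python3 - <<'E'
from h import *
for n in('scene','top'): save(n+'1.png',grab(n)[0])
print(observe(),tcp_to_grasp)
for n in('scene','top','wrist'):print(calibration(n))
E
```

```text
pics
{'time': 0.1, 'qpos': array([ 9.71988273e-01,  3.42680173e-01,  1.52490426e+00,  3.82228354e-05,
        1.27539192e+00, -1.45982399e-01]), 'qvel': array([-0.00176026, -0.00133282, -0.00099948,  0.00027438,  0.00105827,
       -0.00096129]), 'joint_efforts': array([ 1.78096474e-03, -4.32000124e+01, -2.44693816e+01,  7.18659908e-02,
        5.24919725e-02, -2.35393895e-05]), 'tool_pos': array([0.22942112, 0.47176942, 0.18690643]), 'tool_rot': array([-3.14022899e+00, -2.37441839e-04,  2.68875568e+00]), 'contact_force': array([-0.76128084,  0.06880147,  0.10375323]), 'torque': array([-0.02658415, -0.00647765,  0.06227154]), 'grip_force': 0.0, 'opening': 0.09196953052892062} 0.0188
{'intrinsics': array([[477.31657667,   0.        , 279.33826069],
       [  0.        , 477.31657667, 208.01284629],
       [  0.        ,   0.        ,   1.        ]]), 'k1': 0.04036322366665436, 'world_to_cam': array([[ 0.69095023, -0.72288912, -0.00437134, -0.37568476],
       [ 0.54501957,  0.51694777,  0.6600899 , -0.37310573],
       [-0.47491205, -0.45847174,  0.75117389, -1.02076392],
       [ 0. 
[... 459 characters left out ...]
  1.05046593e-03,  9.95664559e-01,
        -1.22579455e+00],
       [ 0.00000000e+00,  0.00000000e+00,  0.00000000e+00,
         1.00000000e+00]])}
{'intrinsics': array([[308.99596202,   0.        , 278.22569551],
       [  0.        , 308.99596202, 208.90174976],
       [  0.        ,   0.        ,   1.        ]]), 'k1': -0.007737310776052095, 'hand_eye': array([[-1.81546739e-05,  9.66501031e-01,  2.56662729e-01,
         6.91918234e-02],
       [ 9.99999991e-01, -1.64556285e-05,  1.32699655e-04,
        -6.68714289e-04],
       [ 1.32477900e-04,  2.56662729e-01, -9.66501022e-01,
        -1.97079156e-01],
       [ 0.00000000e+00,  0.00000000e+00,  0.00000000e+00,
         1.00000000e+00]])}
```

View pics/scene1.png

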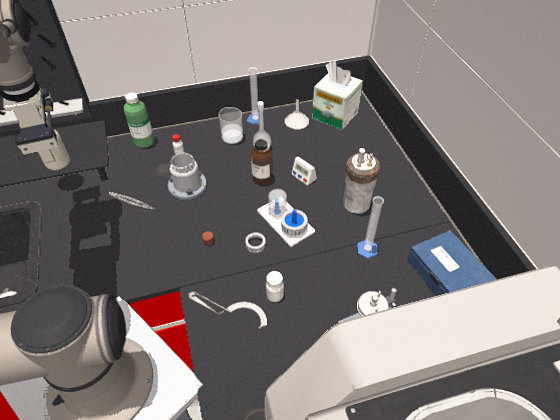

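View pics/top1.png

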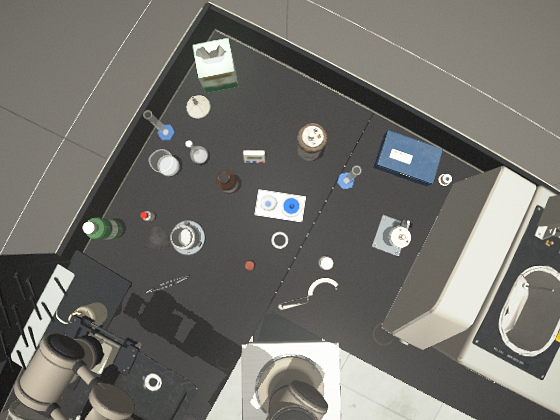

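The top view shows the stand with the head at (397,236), the open cylinder at (186,237), and the rack at (280,206) with a beaker at (268,203) and a ring on the blue post at (291,206). Candidates for the ring are the one on the post at (291,206) and a loose one at (280,240). The post one fits the description. I'll confirm it in a crop and measure.

```bash
python3 - <<'E'
from h import *
p,X=cloud('top')
a=cv2.resize(p[180:260,240:320],None,fx=5,fy=5,interpolation=cv2.INTER_CUBIC)
b=cv2.resize(p[195:275,355:435],None,fx=5,fy=5,interpolation=cv2.INTER_CUBIC)
save('c1.png',np.hstack([a,b]))
def reg(n,u0,u1,v0,v1,z0,z1):
    Y=X[v0:v1,u0:u1].reshape(-1,3);Y=Y[(Y[:,2]>z0)&(Y[:,2]<z1)]
    if len(Y)<4: print(n,len(Y));return
    c,r=cv2.minEnclosingCircle(Y[:,:2].astype(np.float32))
    print(n,len(Y),'circ',np.round(c,4),round(r,4),'z',np.round(np.percentile(Y[:,2],[5,50,95]),4))
reg('disc',375,430,210,265,.11,.137); reg('knobpins',375,430,210,265,.138,.17);reg('base',365,430,205,265,.003,.012)
reg('cyl rim',160,215,210,262,.097,.115);reg('cyl socket',160,215,210,262,.008,.03);
reg('ring',275,310,190,225,.03,.055);reg('pin',275,310,190,225,.06,.1);reg('tray',250,312,185,225,.005,.016);reg('beaker',255,282,190,215,.06,.1)
reg('loose ring',268,292,228,252,.005,.05)
for n,b in dict(mc=(330,365,160,190),amber=(212,242,168,196),closed=(290,330,118,162),timer=(240,270,148,165),samp=(315,337,253,273),red=(242,258,258,273),clothe=(275,345,275,310)).items(): reg(n,*b,.012,.25)
E
```

```text
disc 427 circ [ 0.4612 -0.3707] 0.0758 z [0.1137 0.1255 0.1304]
knobpins 44 circ [ 0.4624 -0.3767] 0.0717 z [0.1393 0.1476 0.154 ]
base 801 circ [ 0.4889 -0.3456] 0.136 z [0.0032 0.0064 0.0108]
cyl rim 73 circ [0.4947 0.3273] 0.031 z [0.0977 0.102  0.1069]
cyl socket 510 circ [0.4925 0.3425] 0.0713 z [0.0104 0.0159 0.0263]
ring 368 circ [ 0.5837 -0.0027] 0.0435 z [0.0325 0.0384 0.0467]
pin 23 circ [0.5937 0.012 ] 0.0313 z [0.07   0.0772 0.0824]
tray 462 circ [0.5955 0.0317] 0.1096 z [0.0052 0.0075 0.0127]
beaker 208 circ [0.5972 0.0613] 0.0253 z [0.0699 0.0758 0.0804]
loose ring 104 circ [0.4851 0.022 ] 0.0403 z [0.0064 0.0188 0.0221]
mc 168 circ [ 0.67   -0.1931] 0.0134 z [0.0289 0.1425 0.1907]
amber 414 circ [0.6644 0.1882] 0.0314 z [0.0371 0.1127 0.1429]
closed 831 circ [ 0.7778 -0.0729] 0.0437 z [0.0478 0.1574 0.1823]
timer 249 circ [0.7567 0.1043] 0.037 z [0.0165 0.0471 0.0593]
samp 160 circ [ 0.4069 -0.1112] 0.0207 z [0.0318 0.0759 0.0814]
red 70 circ [0.4025 0.1251] 0.0148 z [0.0217 0.0269 0.0308]
clothe 0
```

View pics/c1.png

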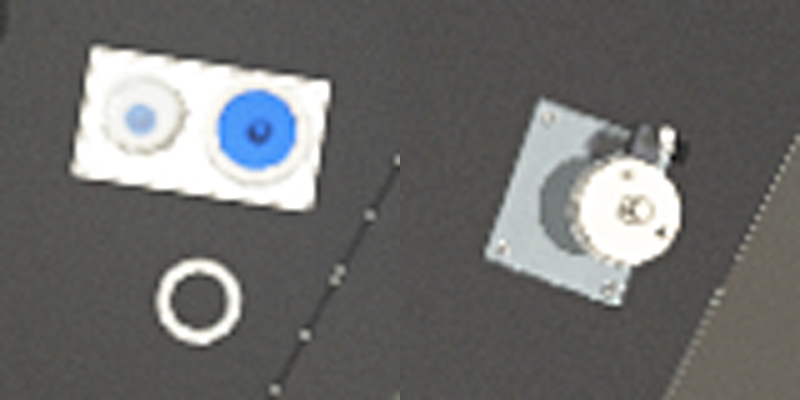

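The ring on the blue post measures about 21 px across, against about 17 px for the loose one, so the post ring is the larger and is the one meant. In the right crop the head's knob is at (635,210) and its pins are at (627,175) and (661,232). That puts the head's x axis near -59° and the rod clear of a grip along it. I'll go look at the cylinder with the wrist camera first.

Request:
{"op": "send_rows", "data": {"targets": [[1,0.04,-0.02,0.02,-0.12],[1,0.045,-0.025,0.02,-0.12],[1,0.045,-0.025,0.02,-0.12],[1,0.045,-0.025,0,-0.12],[1,0.045,-0.025,0,-0.12]]}}

```text
time: 0.6
tool_pos: [0.4401, 0.3572, 0.2442]
tool_rot: [3.141, -0.0, 2.084]
contact_force: [0.2, 0.4, 0.5]
opening: 0.0918
grip_force: 0.0
```

Request:
{"op": "send_rows", "data": {"targets": [[1,0.045,-0.025,0,0],[1,0,0,0,0],[1,0,0,0,0],[1,0,0,0,0]]}}

```text
time: 1.0
tool_pos: [0.4813, 0.3345, 0.2435]
tool_rot: [-3.141, -0.0, 2.09]
contact_force: [-0.4, 0.0, -0.1]
opening: 0.0914
grip_force: 0.0
```

```bash
cat >> h.py <<'E'
def atz(n,uv,z):
    "intersect pixel rays with the plane at height z"
    A=pts(n,uv,np.full(len(uv),.1));B=pts(n,uv,np.full(len(uv),.5));t=(z-A[:,2])/(B[:,2]-A[:,2]);return A+(B-A)*t[:,None]
def circ(P):
    from scipy.optimize import least_squares
    s=least_squares(lambda q:np.hypot(P[:,0]-q[0],P[:,1]-q[1])-q[2],[*P[:,:2].mean(0),.03],loss='soft_l1',f_scale=.0005);return s.x
E
python3 - <<'E'
from h import *
save('w1.png',grab('wrist')[0]);s=observe();print(s['tool_pos'],s['tool_rot'],s['time'])
p,X=cloud('wrist')
Y=X.reshape(-1,3);m=(Y[:,2]>.095)&(Y[:,2]<.112)&(np.hypot(Y[:,0]-.495,Y[:,1]-.327)<.045);Y=Y[m];print(circ(Y),len(Y),np.percentile(Y[:,2],[5,50,95]),cv2.minEnclosingCircle(Y[:,:2].astype(np.float32)))
E
```

```text
[0.48110592 0.33479527 0.24374962] [-3.14121100e+00 -3.33154470e-04  2.09037652e+00] 1.05
[0.49416774 0.32608156 0.02944122] 513 [0.09637702 0.1026639  0.10433146] ((0.494839608669281, 0.3256381154060364), 0.031212465837597847)
```

View pics/w1.png

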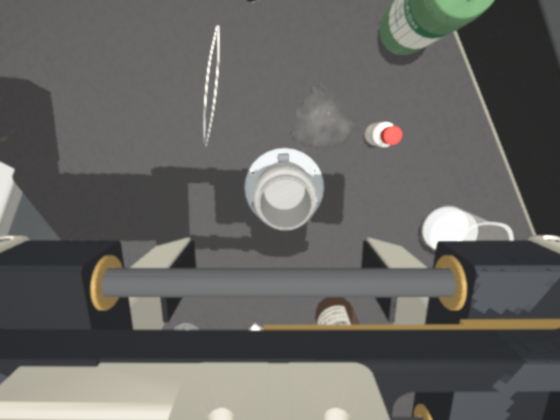

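The cylinder mouth is fully visible at (285,197) in the wrist view. Next is the rack.

Request:
{"op": "send_rows", "data": {"targets": [[1,0.011,-0.041,0,-0.075],[1,0.011,-0.041,0,-0.075],[1,0.011,-0.041,0,-0.075],[1,0.011,-0.041,0,-0.075],[1,0.011,-0.041,0,-0.075]]}}

```text
time: 1.55
tool_pos: [0.5367, 0.1289, 0.2443]
tool_rot: [3.141, -0.0, 1.713]
contact_force: [0.8, -0.0, 0.3]
opening: 0.092
grip_force: 0.0
```

Request:
{"op": "send_rows", "data": {"targets": [[1,0.011,-0.041,0,-0.075],[1,0.011,-0.041,0,-0.075],[1,0.011,-0.041,0,-0.075],[1,0.011,-0.041,0,-0.07],[1,0,0,0,0]]}}

```text
time: 2.05
tool_pos: [0.5818, -0.0383, 0.2435]
tool_rot: [3.141, 0.002, 1.414]
contact_force: [0.2, -0.6, -0.3]
opening: 0.0919
grip_force: 0.0
```

Request:
{"op": "send_rows", "data": {"targets": [[1,0,0,0,0],[1,0,0,0,0],[1,0,0,0,0]]}}

```text
time: 2.35
tool_pos: [0.581, -0.0331, 0.2441]
tool_rot: [3.141, -0.0, 1.422]
contact_force: [0.6, 0.7, 0.0]
opening: 0.0915
grip_force: 0.0
```

```bash
cat >> h.py <<'E'
def rim(n,z,zmin,c0,rad):
    "fit circle to outer contour of everything above zmin near c0, contour put at height z"
    p,X=cloud(n);m=((X[...,2]>zmin)&(X[...,2]<z+.012)&(np.hypot(X[...,0]-c0[0],X[...,1]-c0[1])<rad)).astype(np.uint8)
    C=max(cv2.findContours(m,cv2.RETR_EXTERNAL,cv2.CHAIN_APPROX_NONE)[0],key=cv2.contourArea)[:,0]
    return circ(atz(n,C.astype(float),z)),len(C)
E
python3 - <<'E'
from h import *
print('cyl',rim('wrist',.104,.09,(.494,.326),.045))
save('w2.png',grab('wrist')[0]);s=observe();print(s['tool_pos'],s['tool_rot'],s['time'])
print('ring',rim('wrist',.044,.03,(.586,-.004),.045))
p,X=cloud('wrist');Y=X.reshape(-1,3)
for a,b in((.032,.05),(.06,.084)):
    m=(Y[:,2]>a)&(Y[:,2]<b)&(np.hypot(Y[:,0]-.586,Y[:,1]+.004)<.042);Z=Y[m];print(len(Z),circ(Z),cv2.minEnclosingCircle(Z[:,:2].astype(np.float32)))
E
```

```text
cyl (array([0.49437167, 0.32605746, 0.03071844]), 155)
[ 0.5810594  -0.03333107  0.24407658] [ 3.14119521e+00 -1.33302945e-04  1.42140713e+00] 2.4
ring (array([ 0.58871696, -0.01187647,  0.03419339]), 156)
2196 [ 0.58835235 -0.01262831  0.02536774] ((0.5883118510246277, -0.011811911128461361), 0.035012394189834595)
95 [0.6085351  0.01004078 0.03098416] ((0.5894179344177246, 0.009416596032679081), 0.028254618868231773)
```

View pics/w2.png

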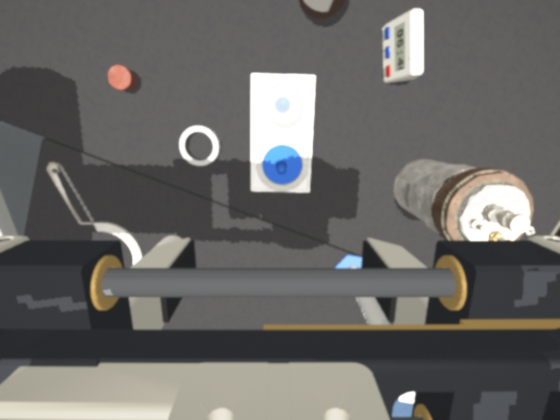

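The ring hangs on its post at (282,165), with the beaker above it at (284,105). The tray is upright in the image, so this yaw matches the rack's axes. Next I'll locate the head.

```bash
python3 - <<'E'
from h import *
print(atz('top',[[401,237]],.127),atz('top',[[395.5,225]],.0))
p,X=cloud('top');c=atz('top',[[401,237]],.127)[0]
print(rim('top',.127,.115,c[:2],.036))
# tall stuff to the right
Y=X.reshape(-1,3);m=(Y[:,2]>.16)&(np.abs(Y[:,0]-c[0])<.15)&(Y[:,1]<-.2)&(Y[:,1]>-.55);Z=Y[m];print(len(Z),Z.min(0),Z.max(0))
E
```

```text
[[ 0.47832413 -0.33232129  0.127     ]] [[ 0.51913328 -0.3548589   0.        ]]
(array([ 0.48009058, -0.32910479,  0.03092193]), 66)
6956 [ 0.32834556 -0.54996837  0.16006114] [ 0.62822118 -0.365772    0.32295696]
```

```bash
python3 - <<'E'
from h import *
Y=np.vstack([cloud('top')[1].reshape(-1,3),cloud('wrist')[1].reshape(-1,3)[:0]]);c=np.array([.480,-.329])
Y=Y[(Y[:,2]>.14)&(Y[:,0]>.2)]
for deg in(-59,-20,31,0):
    a=np.deg2rad(deg);e=np.array([np.cos(a),np.sin(a)]);f=np.array([-e[1],e[0]])
    d=Y[:,:2]-c;u,v=d@e,d@f
    for hw in(.045,.06):
      m=(abs(v)<hw)&(abs(u)<.25)&(np.hypot(u,v)>.06);
      print(deg,hw,'neg',np.round(sorted(-u[m&(u<0)])[:3],3),'pos',np.round(sorted(u[m&(u>0)])[:3],3), Y[m&(abs(u)<.14)][:3].round(3).tolist())
E
```

```text
-59 0.045 neg [] pos [0.141 0.141 0.142] []
-59 0.06 neg [] pos [0.114 0.116 0.116] [[0.512, -0.473, 0.308], [0.512, -0.473, 0.274], [0.511, -0.472, 0.281]]
-20 0.045 neg [] pos [] []
-20 0.06 neg [] pos [] []
31 0.045 neg [0.097 0.097 0.098] pos [0.22  0.221 0.221] [[0.418, -0.418, 0.18], [0.419, -0.417, 0.19], [0.414, -0.417, 0.145]]
31 0.06 neg [0.09  0.091 0.091] pos [0.22  0.221 0.221] [[0.432, -0.427, 0.161], [0.432, -0.426, 0.169], [0.433, -0.426, 0.192]]
0 0.045 neg [0.138 0.139 0.14 ] pos [] [[0.342, -0.373, 0.235], [0.341, -0.374, 0.255]]
0 0.06 neg [0.111 0.111 0.113] pos [] [[0.366, -0.389, 0.15], [0.363, -0.386, 0.141], [0.363, -0.388, 0.145]]
```

Request:
{"op": "send_rows", "data": {"targets": [[0.6,-0.011,-0.03,0.006,-0.088],[0.6,-0.011,-0.03,0.005,-0.088],[0.6,-0.011,-0.03,0.005,-0.088],[0.6,-0.011,-0.03,0.005,-0.088],[0.6,-0.011,-0.03,0.005,-0.088]]}}

```text
time: 2.9
tool_pos: [0.5259, -0.185, 0.2702]
tool_rot: [3.141, -0.0, 0.977]
contact_force: [0.4, -0.3, 0.1]
opening: 0.0578
grip_force: 0.0
```

Request:
{"op": "send_rows", "data": {"targets": [[0.5,-0.011,-0.03,0,-0.088],[0.4,-0.011,-0.03,0,-0.088],[0.4,-0.011,-0.03,0,-0.088],[0.4,-0.011,-0.03,0,-0.088],[0.4,-0.011,-0.03,0,-0.088]]}}

```text
time: 3.4
tool_pos: [0.4712, -0.3351, 0.27]
tool_rot: [3.141, -0.0, 0.537]
contact_force: [0.9, -0.3, -0.1]
opening: 0.0369
grip_force: 0.0
```

Request:
{"op": "send_rows", "data": {"targets": [[0.4,0,0,0,0],[0.4,0,0,0,0],[0.4,0,0,0,0],[0.4,0,0,0,0]]}}

```text
time: 3.8
tool_pos: [0.4719, -0.3337, 0.27]
tool_rot: [3.141, -0.0, 0.541]
contact_force: [-0.3, -0.1, -0.5]
opening: 0.0366
grip_force: 0.0
```

```bash
python3 - <<'E'
from h import *
p,d=grab('wrist');s=observe();print(s['tool_pos'],s['tool_rot'],s['time'],s['opening'])
print('disc',rim('wrist',.127,.118,(.480,-.329),.036))
save('w3.png',cv2.resize(p[100:260,180:400],None,fx=3.5,fy=3.5,interpolation=cv2.INTER_CUBIC))
E
```

```text
[ 0.47184225 -0.33384233  0.2699725 ] [ 3.14131150e+00 -1.53564228e-04  5.41032391e-01] 3.85 0.03686114236084852
disc (array([ 0.48164519, -0.33383334,  0.03031469]), 155)
```

View pics/w3.png

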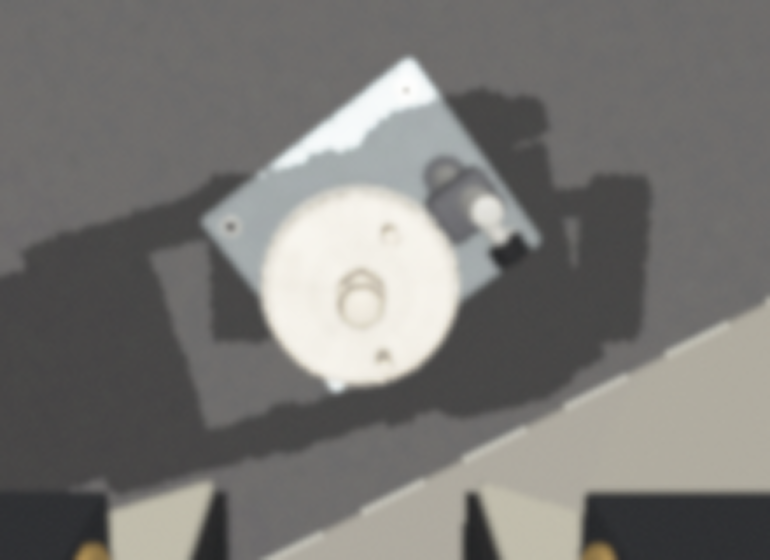

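The disc is at (361,285) in the crop, the knob top at (361,303), and the pins at (391,233) and (383,357). The pin line is vertical to about 3°, so the closing line runs along the head's x axis as planned. I'll refine the centre.

```bash
python3 - <<'E'
from h import *
f=lambda u,v:[(u+.5)/3.5-.5+180,(v+.5)/3.5-.5+100]
k=atz('wrist',[f(361,303)],.153)[0];print('knob',k)
# disc edge: left 262, right 459, top 184, bottom 386
print('edges',atz('wrist',[f(262,285),f(459,285),f(361,184),f(361,386)],.127).round(4).tolist())
p,X=cloud('wrist');Y=X.reshape(-1,3);m=(np.hypot(Y[:,0]-.481,Y[:,1]+.333)<.028)
print(np.percentile(Y[m,2],[10,50,90,99]))
m&=(Y[:,2]>.145)&(Y[:,2]<.16);print(m.sum(),np.median(Y[m],0),Y[m].mean(0))
E
```

```text
knob [ 0.48186233 -0.33330294  0.153     ]
edges [[0.4666, -0.3062, 0.127], [0.4988, -0.3599, 0.127], [0.5099, -0.3167, 0.127], [0.4543, -0.3504, 0.127]]
[0.3322647  0.41235351 0.42435192 0.42670741]
148 [ 0.48152957 -0.33377058  0.15227205] [ 0.48178178 -0.33442581  0.151436  ]
```

Request:
{"op": "send_rows", "data": {"targets": [[0.4,0.01,0.0005,0,0.03],[0.4,0,0,-0.04,0],[0.4,0,0,-0.04,0],[0.4,0,0,-0.03,0],[0.4,0,0,-0.02,0]]}}

```text
time: 4.35
tool_pos: [0.4813, -0.3332, 0.1371]
tool_rot: [-3.139, 0.001, 0.571]
contact_force: [-0.3, -0.3, 0.7]
opening: 0.0367
grip_force: 0.0
```

Request:
{"op": "send_rows", "data": {"targets": [[0.4,0,0,-0.009,0],[0.4,0,0,0,0],[0.4,0,0,0,0]]}}

```text
time: 4.65
tool_pos: [0.4821, -0.3348, 0.1318]
tool_rot: [3.14, -0.001, 0.57]
contact_force: [0.3, 1.0, 0.1]
opening: 0.0366
grip_force: 0.0
```

Request:
{"op": "send_rows", "data": {"targets": [[0,0,0,0,0],[0,0,0,0,0],[0,0,0,0,0],[0,0,0,0,0],[0,0,0,0,0]], "grip_force": 30}}

```text
time: 5.15
tool_pos: [0.4813, -0.3346, 0.131]
tool_rot: [3.141, -0.0, 0.569]
contact_force: [-0.1, 0.1, -0.9]
opening: 0.0027
grip_force: 0.0
```

Request:
{"op": "send_rows", "data": {"targets": [[0,0,0,0,0],[0,0,0,0,0],[0,0,0,0.005,0],[0,0,0,0.005,0],[0,0,0,0,0]]}}

```text
time: 5.65
tool_pos: [0.4818, -0.3349, 0.1419]
tool_rot: [3.14, -0.001, 0.569]
contact_force: [0.2, 0.5, -0.8]
opening: 0.0006
grip_force: 0.0
```

The fingers closed on nothing, so I'll look before going on.

```bash
python3 - <<'E'
from h import *
p,d=grab('wrist');q,_=grab('scene');s=observe();print(s['tool_pos'],s['tool_rot'],s['opening'])
a=cv2.resize(p[100:300,180:380],(500,500),interpolation=cv2.INTER_CUBIC)
b=cv2.resize(q[270:340,340:410],(300,300),interpolation=cv2.INTER_CUBIC)
save('w4.png',np.hstack([a,np.vstack([b,np.zeros((200,300,3),np.uint8)])]))
E
```

```text
[ 0.48137927 -0.33457141  0.14107799] [ 3.14091067e+00 -1.33295721e-04  5.68857184e-01] 0.0004541071710954071
```

View pics/w4.png

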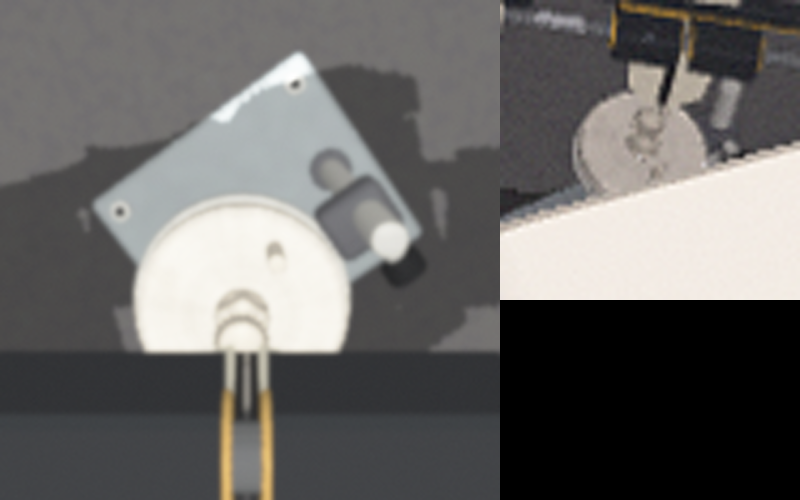

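```bash
python3 - <<'E'
from h import *
f=np.load('pics/wrist.npz');c=calibration('wrist');H=c['hand_eye'];K=c['intrinsics']
p,X=cloud('wrist');M=R.from_euler('xyz',f['rot']).as_matrix();T=(X-f['pos'])@M
for (u,v) in((245,300),(242,330),(242,345),(230,365),(262,365),(247,365),(245,400),(245,450)):
    a,b=int(180+u/2.5),int(100+v/2.5);print((u,v),'world',X[b,a].round(3),'tool',T[b,a].round(3))
Z=X.reshape(-1,3);t=T.reshape(-1,3)
m=(abs(t[:,1])<.02)&(t[:,2]>-.08)&(t[:,2]<.01)
for lo in np.arange(-.08,.01,.01):
    k=m&(t[:,2]>=lo)&(t[:,2]<lo+.01)
    if k.sum():print(round(lo,3),k.sum(),t[k].min(0).round(3),t[k].max(0).round(3))
E
python3 - <<'E'
import sys;sys.path.insert(0,'.')
import os;os.chdir('.')
from h import *
p,X=cloud('scene')
for (u,v) in((648,110),(648,140),(665,100),(640,75),(690,85),(610,160)):
    a,b=int(340+(u-500)*70/300),int(270+v*70/300);print((u,v),X[b,a].round(3))
E
```

```text
(245, 300) world [ 0.487 -0.331  0.137] tool [ 0.007 -0.     0.005]
(242, 330) world [ 0.484 -0.332  0.154] tool [ 0.004 -0.001 -0.012]
(242, 345) world [ 0.481 -0.334  0.154] tool [-0.    -0.001 -0.012]
(230, 365) world [ 0.489 -0.327  0.194] tool [ 0.01  -0.003 -0.052]
(262, 365) world [ 0.492 -0.332  0.195] tool [ 0.011  0.003 -0.053]
(247, 365) world [ 0.489 -0.33   0.19 ] tool [ 0.009  0.    -0.048]
(245, 400) world [ 0.489 -0.33   0.207] tool [ 0.009  0.    -0.065]
(245, 450) world [ 0.507 -0.319  0.265] tool [ 0.029  0.    -0.123]
-0.08 38 [-0.003 -0.002 -0.08 ] [ 0.01   0.002 -0.07 ]
-0.07 115 [ 0.008 -0.003 -0.07 ] [ 0.011  0.004 -0.06 ]
-0.06 125 [ 0.008 -0.003 -0.06 ] [ 0.011  0.004 -0.05 ]
-0.05 121 [ 0.008 -0.006 -0.05 ] [ 0.011  0.007 -0.04 ]
-0.04 12 [ 0.009 -0.003 -0.04 ] [ 0.011  0.004 -0.039]
-0.02 135 [-0.001 -0.006 -0.013] [ 0.006  0.004 -0.01 ]
-0.01 168 [-0.002 -0.008 -0.01 ] [ 0.022  0.01  -0.   ]
-0.0 172 [-0.    -0.008  0.   ] [0.022 0.01  0.01 ]
(648, 110) [ 0.484 -0.328  0.15 ]
(648, 140) [ 0.478 -0.335  0.138]
(665, 100) [ 0.474 -0.339  0.183]
(640, 75) [ 0.464 -0.328  0.205]
(690, 85) [ 0.476 -0.348  0.206]
(610, 160) [ 0.463 -0.325  0.125]
```

In the wrist depth the fingers end about 39 mm short of the stated TCP (tool z ≈ -0.039). The knob sits right under the tips, with its top at z 0.154. So the tips closed above the knob, and I have to go about 39 mm deeper. I'll descend with the fingers open while watching the force.

Request:
{"op": "send_rows", "data": {"targets": [[0.4,0.0,0.0005,0,0],[0.4,0,0,0,0],[0.4,0,0,0,0],[0.4,0,0,-0.01,0],[0.4,0,0,-0.01,0]]}}

```text
time: 6.25
tool_pos: [0.4813, -0.334, 0.12]
tool_rot: [3.141, -0.0, 0.569]
contact_force: [-0.0, 0.4, -0.6]
opening: 0.0348
grip_force: 0.0
```

Request:
{"op": "send_rows", "data": {"targets": [[0.4,0,0,-0.006,0],[0.4,0,0,0,0]]}}

```text
time: 6.45
tool_pos: [0.4805, -0.3334, 0.1131]
tool_rot: [-3.139, 0.001, 0.569]
contact_force: [-0.2, -0.1, -0.3]
opening: 0.0367
grip_force: 0.0
```

```bash
python3 - <<'E'
from h import *
p,d=grab('wrist');s=observe();print(s['tool_pos'],s['opening'],s['contact_force'])
q,_=grab('scene')
f=np.load('pics/wrist.npz');_,X=cloud('wrist');M=R.from_euler('xyz',f['rot']).as_matrix();t=((X-f['pos'])@M).reshape(-1,3)
for lo in np.arange(-.08,.01,.01):
  for sg in(-1,1):
    k=(t[:,2]>=lo)&(t[:,2]<lo+.01)&(sg*t[:,1]>.012)&(sg*t[:,1]<.045)
    if k.sum():print(round(lo,3),sg,k.sum(),t[k].min(0).round(3),t[k].max(0).round(3))
a=cv2.resize(p[100:300,180:380],(400,400),interpolation=cv2.INTER_CUBIC)
b=cv2.resize(q[260:340,330:410],(400,400),interpolation=cv2.INTER_CUBIC)
save('w5.png',np.hstack([a,b]))
E
```

```text
[ 0.48092648 -0.33368401  0.11389009] 0.0368970601560154 [-0.3344537   0.15732854 -0.40233736]
-0.08 -1 183 [-0.01  -0.029 -0.08 ] [ 0.011 -0.018 -0.07 ]
-0.08 1 184 [-0.01   0.019 -0.08 ] [ 0.011  0.029 -0.07 ]
-0.07 -1 279 [-0.01  -0.031 -0.07 ] [ 0.011 -0.018 -0.06 ]
-0.07 1 277 [-0.01   0.019 -0.07 ] [ 0.012  0.032 -0.06 ]
-0.06 -1 275 [-0.002 -0.033 -0.06 ] [ 0.011 -0.018 -0.05 ]
-0.06 1 287 [-0.001  0.018 -0.06 ] [ 0.011  0.034 -0.05 ]
-0.05 -1 191 [-0.006 -0.033 -0.05 ] [ 0.011 -0.018 -0.04 ]
-0.05 1 181 [-0.006  0.018 -0.05 ] [ 0.011  0.032 -0.04 ]
-0.04 -1 11 [ 0.001 -0.023 -0.04 ] [ 0.01  -0.018 -0.039]
-0.04 1 319 [ 0.002  0.012 -0.04 ] [ 0.032  0.043 -0.03 ]
-0.03 1 86 [ 0.021  0.012 -0.03 ] [ 0.032  0.041 -0.02 ]
-0.02 -1 1300 [-0.02  -0.03  -0.016] [ 0.028 -0.012 -0.01 ]
-0.02 1 1523 [-0.02   0.012 -0.02 ] [ 0.032  0.042 -0.01 ]
-0.01 -1 184 [ 0.001 -0.032 -0.01 ] [ 0.03  -0.012 -0.   ]
-0.01 1 813 [-0.001  0.012 -0.01 ] [ 0.037  0.045 -0.   ]
-0.0 -1 15 [ 0.014 -0.028  0.   ] [ 0.03  -0.013  0.002]
-0.0 1 124 [0.006 0.012 0.   ] [0.038 0.045 0.01 ]
```

View pics/w5.png

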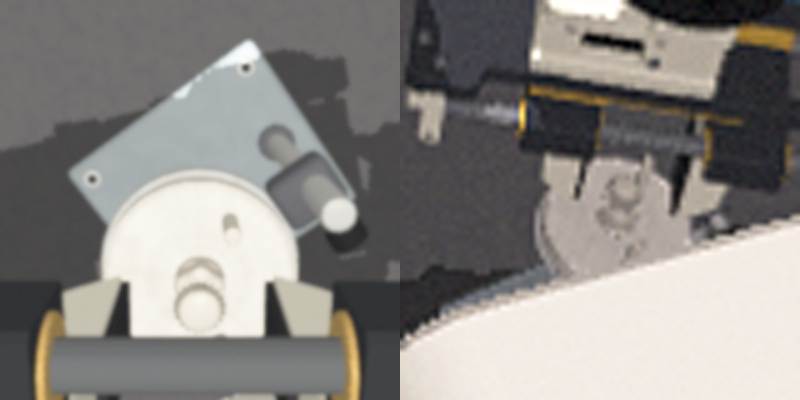

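The fingers straddle the knob, whose top is at (200,310) in the left crop, and the tips are level with the knob top. The body is well above it. Going down 18 mm more and closing.

Request:
{"op": "send_rows", "data": {"targets": [[0.4,0.0005,0,-0.008,0],[0.4,0,0,-0.006,0],[0.4,0,0,-0.004,0],[0.4,0,0,0,0],[0,0,0,0,0]], "grip_force": 30}}

```text
time: 7.05
tool_pos: [0.4818, -0.334, 0.0967]
tool_rot: [3.142, 0.0, 0.569]
contact_force: [-0.2, 0.2, -0.2]
opening: 0.0323
grip_force: 0.0
```

Request:
{"op": "send_rows", "data": {"targets": [[0,0,0,0,0],[0,0,0,0,0],[0,0,0,0,0],[0,0,0,0,0],[0,0,0,0,0]]}}

```text
time: 7.55
tool_pos: [0.4818, -0.334, 0.097]
tool_rot: [3.141, -0.0, 0.569]
contact_force: [-0.5, 0.7, 3.2]
opening: 0.0133
grip_force: 30.0
```

Request:
{"op": "send_rows", "data": {"targets": [[0,0,0,0.005,0],[0,0,0,0.01,0],[0,0,0,0.015,0],[0,0,0,0.015,0],[0,0,0,0.015,0]]}}

```text
time: 8.05
tool_pos: [0.4817, -0.3339, 0.1576]
tool_rot: [-3.141, 0.0, 0.569]
contact_force: [1.2, -1.0, -3.9]
opening: 0.0132
grip_force: 30.0
```

Request:
{"op": "send_rows", "data": {"targets": [[0,0,0,0.015,0],[0,0,0,0.01,0],[0,0,0,0.005,0],[0,0,0,0,0],[0,0,0,0,0]]}}

```text
time: 8.55
tool_pos: [0.4815, -0.3337, 0.1861]
tool_rot: [-3.141, 0.0, 0.569]
contact_force: [-0.3, -0.7, -4.1]
opening: 0.0134
grip_force: 30.0
```

```bash
python3 - <<'E'
from h import *
p,d=grab('wrist');q,_=grab('scene');s=observe();print(s['tool_pos'],s['opening'],s['contact_force'],s['torque'],s['grip_force'],s['time'])
f=np.load('pics/wrist.npz');_,X=cloud('wrist');M=R.from_euler('xyz',f['rot']).as_matrix();t=((X-f['pos'])@M).reshape(-1,3)
k=(t[:,2]>.02-.04)&(t[:,2]<.02)&(np.hypot(t[:,0],t[:,1])<.038);Z=t[k]
Zd=Z[(Z[:,2]>-.045+.02)]
print(len(Zd),Zd.min(0),Zd.max(0))
# plane fit of disc top (robust): tool coords
from numpy.linalg import lstsq
zz=np.median(Zd[:,2]);W=Zd[abs(Zd[:,2]-zz)<.005];co=lstsq(np.c_[W[:,:2],np.ones(len(W))],W[:,2],rcond=None)[0];print('disc plane',co,zz,len(W))
E
```

```text
[ 0.48140402 -0.33365708  0.18586751] 0.01351444596769138 [-0.30042464  0.25642378 -4.67115097] [-0.08687352  0.1727248   0.0050557 ] 29.998677670955658 8.65
23 [ 0.01862584 -0.02381127 -0.01994835] [ 0.03010368  0.02027694 -0.0183352 ]
disc plane [ 0.02057823  0.00516222 -0.01990162] -0.019345312303687454 23
```

```bash
cat >> h.py <<'E'
def toolcloud():
    f=np.load('pics/wrist.npz');p,X=cloud('wrist');M=R.from_euler('xyz',f['rot']).as_matrix();return p,(X-f['pos'])@M
E
python3 - <<'E'
from h import *
f=np.load('pics/wrist.npz');p,T=toolcloud();t=T.reshape(-1,3)
k=(t[:,2]>-.037)&(t[:,2]<-.02)&(np.hypot(t[:,0],t[:,1])<.045)&(t[:,0]>.005);Z=t[k];print(np.percentile(Z[:,2],[5,50,95]))
W=Z[abs(Z[:,2]-np.median(Z[:,2]))<.004];print(np.linalg.lstsq(np.c_[W[:,:2],np.ones(len(W))],W[:,2],rcond=None)[0],len(W))
z0=np.median(Z[:,2])
m=((T[...,2]>z0-.008)&(T[...,2]<z0+.012)&(np.hypot(T[...,0],T[...,1])<.05)&(T[...,0]>.004)).astype(np.uint8)
C=max(cv2.findContours(m,cv2.RETR_EXTERNAL,cv2.CHAIN_APPROX_NONE)[0],key=cv2.contourArea)[:,0].astype(float)
w=atz('wrist',C,f['pos'][2]-z0);M=R.from_euler('xyz',f['rot']).as_matrix();P=(w-f['pos'])@M
P=P[(np.hypot(P[:,0],P[:,1])>.026)&(P[:,0]>.008)]
from scipy.optimize import least_squares
for r in(.0303,.0307,.031):
    s=least_squares(lambda q:np.hypot(P[:,0]-q[0],P[:,1]-q[1])-r,[0,0],loss='soft_l1',f_scale=.0005);print(r,s.x,len(P),np.abs(s.fun).mean())
save('w6.png',np.hstack([p[100:300,180:380],np.repeat(m[100:300,180:380,None]*255,3,2)]))
E
```

```text
[-0.03105226 -0.02967619 -0.02590312]
[ 0.03969398  0.00038521 -0.03030113] 3292
0.0303 [0.00166459 0.00033509] 126 0.00030968879035990157
0.0307 [0.00119574 0.00033517] 126 0.00040114157036062997
0.031 [0.00084876 0.00033517] 126 0.0004694932535562236
```

View pics/w6.png

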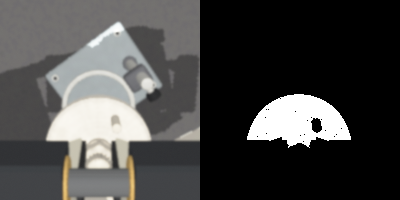

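The head hangs in the grip and its disc centre is about 1.3 mm off the tool axis. Carrying it over to the cylinder.

Request:
{"op": "send_rows", "data": {"targets": [[0,0.0007,0.02,0,0.08],[0,0.0007,0.03,0,0.085],[0,0.0007,0.04,0,0.085],[0,0.0007,0.04,0,0.085],[0,0.0007,0.04,0,0.085]]}}

```text
time: 9.15
tool_pos: [0.4848, -0.1625, 0.1862]
tool_rot: [-3.141, -0.0, 0.992]
contact_force: [0.7, -0.1, -3.0]
opening: 0.0135
grip_force: 30.0
```

Request:
{"op": "send_rows", "data": {"targets": [[0,0.0007,0.04,0,0.085],[0,0.0007,0.04,0,0.085],[0,0.0007,0.04,0,0.085],[0,0.0007,0.04,0,0.085],[0,0.0007,0.04,0,0.085]]}}

```text
time: 9.65
tool_pos: [0.4883, 0.0376, 0.1864]
tool_rot: [-3.141, 0.0, 1.417]
contact_force: [1.3, -0.5, -4.3]
opening: 0.0137
grip_force: 30.0
```

Request:
{"op": "send_rows", "data": {"targets": [[0,0.0007,0.04,0,0.085],[0,0.0007,0.04,0,0.085],[0,0.0007,0.04,0,0.085],[0,0.0007,0.04,0,0.085],[0,0.0007,0.04,0,0.085]]}}

```text
time: 10.15
tool_pos: [0.4918, 0.2376, 0.1863]
tool_rot: [-3.141, 0.0, 1.842]
contact_force: [1.2, -0.9, -3.9]
opening: 0.0134
grip_force: 30.0
```

Request:
{"op": "send_rows", "data": {"targets": [[0,0.0007,0.04,0,0.085],[0,0.0007,0.03,0,0.085],[0,0.0007,0.018,0,0.08],[0,0,0,0,0],[0,0,0,0,0]]}}

```text
time: 10.65
tool_pos: [0.494, 0.3238, 0.186]
tool_rot: [-3.14, 0.0, 2.088]
contact_force: [0.1, -1.2, -3.8]
opening: 0.0136
grip_force: 30.0
```

```bash
python3 - <<'E'
from h import *
grab('wrist');s=observe();print(s['tool_pos'],s['tool_rot'],s['opening'],s['contact_force'],s['grip_force'],s['time'])
p,X=cloud('wrist');_,T=toolcloud();t=T.reshape(-1,3);Y=X.reshape(-1,3)
def pl(Z,n):
    z=np.median(Z[:,2]);W=Z[abs(Z[:,2]-z)<.006];print(n,len(W),np.linalg.lstsq(np.c_[W[:,:2],np.ones(len(W))],W[:,2],rcond=None)[0])
pl(t[abs(Y[:,2])<.012],'bench in tool')
k=(t[:,2]>-.037)&(t[:,2]<-.02)&(np.hypot(t[:,0],t[:,1])<.045)&(t[:,0]>.005);pl(t[k],'disc in tool')
# cylinder neck rim visible part
k=(Y[:,2]>.095)&(Y[:,2]<.112)&(np.hypot(Y[:,0]-.494,Y[:,1]-.326)<.04);print('rim',k.sum())
# electrodes region in scene cam
q,_=grab('scene');save('s7.png',cv2.resize(q[80:220,110:270],None,fx=4,fy=4,interpolation=cv2.INTER_CUBIC))
E
```

```text
[0.49413904 0.32332612 0.18619325] [-3.14031219e+00  3.77851545e-04  2.08758761e+00] 0.01378354163958703 [-0.09878277 -0.51154573 -3.47974109] 29.997540414333344 10.7
bench in tool 122378 [-0.0019113  -0.00101475  0.18620985]
disc in tool 3392 [ 0.06250888 -0.00254773 -0.03055425]
rim 343
```

View pics/s7.png

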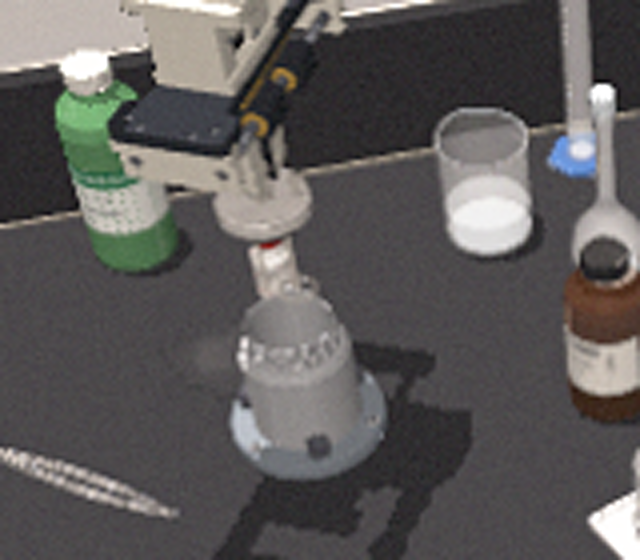

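The scene view shows the head held at (262,205), above the cylinder mouth at (295,310). The disc plane shows the head tilted about 0.06 rad about the closing line, low on the camera side. I'll compute the axis at several heights and centre it.

```bash
cat > meas.py <<'E'
from h import *
from scipy.optimize import least_squares
grab('wrist');f=np.load('pics/wrist.npz');p,T=toolcloud();M=R.from_euler('xyz',f['rot']).as_matrix()
t=T.reshape(-1,3);k=(t[:,2]>-.037)&(t[:,2]<-.02)&(np.hypot(t[:,0],t[:,1])<.045)&(t[:,0]>.005);Z=t[k]
for _ in range(3):
    co=np.linalg.lstsq(np.c_[Z[:,:2],np.ones(len(Z))],Z[:,2],rcond=None)[0];Z=Z[abs(Z@[-co[0],-co[1],1]-co[2])<.002]
pl=T[...,2]-(T[...,0]*co[0]+T[...,1]*co[1]+co[2])
m=((abs(pl)<.006)&(np.hypot(T[...,0],T[...,1])<.05)&(T[...,0]>.004)).astype(np.uint8)
C=max(cv2.findContours(m,cv2.RETR_EXTERNAL,cv2.CHAIN_APPROX_NONE)[0],key=cv2.contourArea)[:,0].astype(float)
A=(pts('wrist',C,np.full(len(C),.1))-f['pos'])@M;B=(pts('wrist',C,np.full(len(C),.3))-f['pos'])@M
n=np.array([-co[0],-co[1],1]);s=(co[2]-A@n)/((B-A)@n);P=A+(B-A)*s[:,None]
P=P[(np.hypot(P[:,0],P[:,1])>.026)&(P[:,0]>.008)]
c=least_squares(lambda q:np.hypot(P[:,0]-q[0],P[:,1]-q[1])-.0307,[0,0],loss='soft_l1',f_scale=.0005).x
c=np.array([*c,co[:2]@c+co[2]]);n/=np.linalg.norm(n)
print('slope',co.round(4),len(Z));pos=f['pos']
for nm,d in(('disc top',0),('seal bottom',.020),('electrode end',.082)): print(nm,(pos+M@(c+n*d)).round(4))
X=cloud('wrist')[1];mm=(X[...,2]>.088)&(X[...,2]<.112)&(np.hypot(X[...,0]-.494,X[...,1]-.326)<.042)
cc=cv2.findContours(mm.astype(np.uint8),cv2.RETR_EXTERNAL,cv2.CHAIN_APPROX_NONE)[0]
if cc:
    C=max(cc,key=cv2.contourArea)[:,0].astype(float)
    P=atz('wrist',C,.104);P=P[np.hypot(P[:,0]-.4943,P[:,1]-.326)>.0295]
    if len(P)>20: print('cyl',least_squares(lambda q:np.hypot(P[:,0]-q[0],P[:,1]-q[1])-.0307,[.494,.326],loss='soft_l1',f_scale=.0005).x.round(4),len(P))
print(observe()['tool_pos'],observe()['contact_force'])
E
python3 meas.py
```

```text
slope [ 0.0325 -0.0009 -0.0301] 3064
disc top [0.4935 0.3236 0.2165]
seal bottom [0.4938 0.323  0.1965]
electrode end [0.4948 0.3212 0.1345]
cyl [0.494  0.3263] 107
[0.49444327 0.32300926 0.18661914] [ 1.09462043  0.30720039 -3.68356409]
```

Request:
{"op": "send_rows", "data": {"targets": [[0,0,0.004,0,0],[0,0,0,-0.012,0],[0,0,0,-0.012,0],[0,0,0,0,0],[0,0,0,0,0]], "grip_force": 22}}

```text
time: 11.3
tool_pos: [0.494, 0.3277, 0.1619]
tool_rot: [-3.14, -0.0, 2.089]
contact_force: [0.9, 0.2, -3.5]
opening: 0.0137
grip_force: 22.0
```

```bash
python3 meas.py
```

```text
slope [ 0.0279 -0.0017 -0.03  ] 3109
disc top [0.4932 0.3282 0.1919]
seal bottom [0.4935 0.3277 0.1719]
electrode end [0.4943 0.3262 0.1099]
cyl [0.4939 0.3267] 97
[0.49438563 0.32795686 0.16258815] [ 0.88903884 -0.01478668 -3.76856236]
```

The electrode ends are centred over the bore. Descending in small steps.

Request:
{"op": "send_rows", "data": {"targets": [[0,0,0,-0.01,0],[0,0,0,-0.01,0],[0,0,0,-0.01,0],[0,0,0,-0.01,0],[0,0,-0.0005,-0.008,0]]}}

```text
time: 11.85
tool_pos: [0.494, 0.3274, 0.1134]
tool_rot: [-3.14, -0.0, 2.089]
contact_force: [0.5, 0.3, -4.3]
opening: 0.0144
grip_force: 22.0
```

Request:
{"op": "send_rows", "data": {"targets": [[0,0,-0.0005,-0.005,0],[0,0,0,-0.003,0],[0,0,0,0,0]]}}

```text
time: 12.15
tool_pos: [0.4943, 0.3269, 0.1064]
tool_rot: [-3.141, -0.0, 2.089]
contact_force: [0.3, 0.7, -4.4]
opening: 0.0136
grip_force: 22.0
```

```bash
python3 meas.py
```

```text
slope [ 0.0306  0.001  -0.03  ] 3069
disc top [0.4935 0.3274 0.1365]
seal bottom [0.4938 0.3268 0.1165]
electrode end [0.4946 0.3252 0.0545]
cyl [0.4938 0.3271] 101
[0.49449679 0.32705351 0.10684313] [ 0.11389632  0.18990839 -3.85801561]
```

Request:
{"op": "send_rows", "data": {"targets": [[0,0,0,-0.004,0],[0,0,0,-0.004,0],[0,0,0,-0.003,0],[0,0,0,-0.002,0],[0,0,0,0,0]]}}

```text
time: 12.7
tool_pos: [0.4942, 0.3269, 0.0933]
tool_rot: [-3.141, -0.0, 2.089]
contact_force: [0.1, 0.5, -3.7]
opening: 0.0139
grip_force: 22.0
```

Request:
{"op": "send_rows", "data": {"targets": [[0,0,0,-0.001,0],[0,0,0,-0.001,0],[0,0,0,0,0]]}}

```text
time: 13.0
tool_pos: [0.4943, 0.327, 0.0917]
tool_rot: [3.142, -0.0, 2.089]
contact_force: [0.1, 0.1, -4.5]
opening: 0.0138
grip_force: 22.0
```

Request:
{"op": "send_rows", "data": {"targets": [[0,0,0,-0.001,0],[0,0,0,-0.001,0],[0,0,0,-0.001,0],[0,0,0,0,0]]}}

```text
time: 13.4
tool_pos: [0.495, 0.3268, 0.0896]
tool_rot: [3.14, 0.001, 2.089]
contact_force: [-0.2, -2.7, 2.9]
opening: 0.0137
grip_force: 22.0
```

Request:
{"op": "send_rows", "data": {"targets": [[0,0,0,-0.001,0],[0,0,0,-0.001,0],[0,0,0,0,0]]}}

```text
time: 13.7
tool_pos: [0.4954, 0.3265, 0.0881]
tool_rot: [3.139, 0.001, 2.088]
contact_force: [0.4, -2.0, -3.2]
opening: 0.0139
grip_force: 22.0
```

Request:
{"op": "send_rows", "data": {"targets": [[0,0,-0.0005,-0.001,0],[0,0,0,0,0]]}}

```text
time: 13.9
tool_pos: [0.4947, 0.3266, 0.086]
tool_rot: [3.141, 0.0, 2.089]
contact_force: [0.5, -1.9, 1.4]
opening: 0.0139
grip_force: 22.0
```

Request:
{"op": "send_rows", "data": {"targets": [[0,0,0,-0.001,0],[0,0,0,0,0]]}}

```text
time: 14.1
tool_pos: [0.4947, 0.3266, 0.0859]
tool_rot: [3.14, 0.0, 2.089]
contact_force: [-0.9, -3.7, 9.2]
opening: 0.0137
grip_force: 22.0
```

```bash
python3 meas.py
```

```text
slope [ 0.0287  0.0011 -0.0302] 3064
disc top [0.4938 0.3269 0.116 ]
seal bottom [0.494  0.3264 0.096 ]
electrode end [0.4949 0.3248 0.034 ]
cyl [0.494  0.3267] 158
[0.49471309 0.32660411 0.08585182] [-1.73675228 -2.7501146   8.41827938]
```

The disc top is at 0.116 with 9 N of support, so the head is home. Releasing it.

Request:
{"op": "send_rows", "data": {"targets": [[0.25,0,0,0,0],[0.25,0,0,0,0],[0.3,0,0,0,0],[0.35,0,0,0,0],[0.4,0,0,0,0]]}}

```text
time: 14.65
tool_pos: [0.4942, 0.3266, 0.0845]
tool_rot: [-3.141, -0.0, 2.089]
contact_force: [0.5, -0.6, -0.2]
opening: 0.0353
grip_force: 0.0
```

Request:
{"op": "send_rows", "data": {"targets": [[0.4,0,0,0.01,0],[0.4,0,0,0.03,0],[0.4,0,0,0.04,0],[0.4,0,0,0.04,0],[0.4,0,0,0.03,0]]}}

```text
time: 15.15
tool_pos: [0.4948, 0.3268, 0.2384]
tool_rot: [3.138, 0.0, 2.089]
contact_force: [0.2, 0.4, -0.5]
opening: 0.0367
grip_force: 0.0
```

Request:
{"op": "send_rows", "data": {"targets": [[1,0.005,-0.015,0,0],[1,0.005,-0.015,0,0],[1,0,0,0,0],[1,0,0,0,0],[1,0,0,0,0]]}}

```text
time: 15.65
tool_pos: [0.5039, 0.2965, 0.2337]
tool_rot: [-3.14, -0.001, 2.089]
contact_force: [-0.4, 0.2, 0.0]
opening: 0.0721
grip_force: 0.0
```

```bash
python3 - <<'E'
from h import *
p,d=grab('wrist');s=observe();print(s['tool_pos'],s['tool_rot'],s['time'],s['opening'])
print('disc',rim('wrist',.116,.108,(.4943,.3263),.036))
X=cloud('wrist')[1].reshape(-1,3);k=(np.hypot(X[:,0]-.4943,X[:,1]-.3263)<.028)&(abs(X[:,2]-.116)<.006);Z=X[k]
for _ in range(4):
    co=np.linalg.lstsq(np.c_[Z[:,:2]-[.4943,.3263],np.ones(len(Z))],Z[:,2],rcond=None)[0];Z=Z[abs(Z[:,2]-(Z[:,:2]-[.4943,.3263])@co[:2]-co[2])<.002]
print(co,len(Z))
E
```

```text
[0.50399542 0.29664735 0.23388622] [-3.14009090e+00 -4.26975071e-04  2.08886169e+00] 15.7 0.07591759749884855
disc (array([0.49393088, 0.32653138, 0.03021197]), 170)
[ 0.00081922 -0.00158335  0.11568386] 2081
```

The head is seated flat, with the disc top at 0.1157, tilt under 0.002 and centre at (0.4939, 0.3265). Now to the ring.

Request:
{"op": "send_rows", "data": {"targets": [[1,0.0105,-0.0385,0,-0.083],[1,0.0105,-0.0385,0,-0.083],[1,0.0105,-0.0385,0,-0.083],[1,0.0105,-0.0385,0,-0.083],[1,0.0105,-0.0385,0,-0.083]]}}

```text
time: 16.2
tool_pos: [0.5569, 0.1031, 0.2344]
tool_rot: [-3.141, -0.0, 1.671]
contact_force: [1.1, 0.3, -0.2]
opening: 0.0916
grip_force: 0.0
```

Request:
{"op": "send_rows", "data": {"targets": [[1,0.0105,-0.0385,0,-0.083],[1,0.0105,-0.0385,0,-0.083],[1,0.0105,-0.0385,0,-0.083],[1,0,0,0,0],[1,0,0,0,0]]}}

```text
time: 16.7
tool_pos: [0.5883, -0.0118, 0.2341]
tool_rot: [-3.14, -0.0, 1.424]
contact_force: [-0.3, -0.5, 0.3]
opening: 0.0918
grip_force: 0.0
```

```bash
python3 - <<'E'
from h import *
p,d=grab('wrist');s=observe();print(s['tool_pos'],s['tool_rot'],s['time'],s['opening'])
print('ring',rim('wrist',.044,.03,(.5885,-.012),.045))
_,T=toolcloud();t=T.reshape(-1,3)
for sg in(-1,1):
    k=(sg*t[:,1]>.03)&(t[:,2]>-.06)&(t[:,2]<0);print(sg,k.sum(),t[k].min(0),t[k].max(0))
E
```

```text
[ 0.58816603 -0.01080183  0.23429788] [-3.14063882e+00 -5.79235642e-04  1.42560209e+00] 16.75 0.09190753931603986
ring (array([ 0.58867594, -0.01159109,  0.03443699]), 155)
-1 682 [-0.00668765 -0.06332318 -0.05994727] [ 0.01112322 -0.04569167 -0.03773698]
1 690 [-0.00732198  0.04504525 -0.05999168] [ 0.01147627  0.06232398 -0.03851962]
```

The ring is centred under the tool at (0.5887, -0.0116), and the tips again measure 38 mm behind the TCP. Descending.

Request:
{"op": "send_rows", "data": {"targets": [[1,0.0005,0,-0.04,0],[1,0,0,-0.045,0],[1,0,0,-0.045,0],[1,0,0,-0.04,0],[1,0,0,-0.03,0]]}}

```text
time: 17.25
tool_pos: [0.5874, -0.0093, 0.0323]
tool_rot: [-3.139, -0.0, 1.428]
contact_force: [-0.0, -0.1, 0.0]
opening: 0.0919
grip_force: 0.0
```

Request:
{"op": "send_rows", "data": {"targets": [[1,0,0,-0.018,0],[1,0,0,-0.012,0],[1,0,0,-0.01,0],[1,0,0,-0.006,0],[1,0,0,0,0]]}}

```text
time: 17.75
tool_pos: [0.5888, -0.0112, -0.0114]
tool_rot: [-3.141, -0.0, 1.425]
contact_force: [0.1, -0.3, -0.1]
opening: 0.092
grip_force: 0.0
```

Request:
{"op": "send_rows", "data": {"targets": [[0.8,0,0,0,0],[0.6,0,0,0,0],[0.5,0,0,0,0],[0.5,0,0,0,0],[0.5,0,0,0,0]], "grip_force": 25}}

```text
time: 18.25
tool_pos: [0.5892, -0.0116, -0.0107]
tool_rot: [3.141, 0.0, 1.425]
contact_force: [-1.4, 0.1, 3.4]
opening: 0.0695
grip_force: 25.0
```

Request:
{"op": "send_rows", "data": {"targets": [[0.5,0,0,0,0],[0.5,0,0,0,0],[0.5,0,0,0.005,0],[0.5,0,0,0.008,0],[0.5,0,0,0.01,0]]}}

```text
time: 18.75
tool_pos: [0.5884, -0.0114, 0.0119]
tool_rot: [-3.14, -0.0, 1.425]
contact_force: [0.4, 0.1, -1.3]
opening: 0.0692
grip_force: 25.0
```

Request:
{"op": "send_rows", "data": {"targets": [[0.5,0,0,0.02,0],[0.5,0,0,0.03,0],[0.5,0,0,0.03,0],[0.5,0,0,0.03,0],[0.5,0,0,0.02,0]]}}

```text
time: 19.25
tool_pos: [0.5896, -0.0116, 0.1449]
tool_rot: [3.138, 0.0, 1.425]
contact_force: [-0.0, -0.7, -1.9]
opening: 0.0691
grip_force: 25.0
```

Request:
{"op": "send_rows", "data": {"targets": [[0.5,0,0,0,0],[0.5,0,0,0,0]]}}

```text
time: 19.45
tool_pos: [0.5886, -0.0114, 0.1416]
tool_rot: [3.141, 0.0, 1.425]
contact_force: [0.8, -1.1, -1.5]
opening: 0.0693
grip_force: 25.0
```

```bash
cat > mring.py <<'E'
from h import *
from scipy.optimize import least_squares
grab('wrist');f=np.load('pics/wrist.npz');p,T=toolcloud();M=R.from_euler('xyz',f['rot']).as_matrix()
t=T.reshape(-1,3);r=np.hypot(t[:,0],t[:,1]);k=(t[:,2]>-.065)&(t[:,2]<-.045)&(r<.036)&(r>.024)&(abs(t[:,1])<.028)&(t[:,0]>.012);Z=t[k]
print(len(Z),np.percentile(Z[:,2],[5,50,95]))
for _ in range(3):
    co=np.linalg.lstsq(np.c_[Z[:,:2],np.ones(len(Z))],Z[:,2],rcond=None)[0];Z=Z[abs(Z@[-co[0],-co[1],1]-co[2])<.0025]
print('plane',co,len(Z))
pl=T[...,2]-(T[...,0]*co[0]+T[...,1]*co[1]+co[2])
m=((abs(pl)<.005)&(np.hypot(T[...,0],T[...,1])<.05)&(abs(T[...,1])<.028)&(T[...,0]>.01)).astype(np.uint8)
v,u=np.nonzero(m)
out=[];inn=[]   # topmost / bottommost pixel of the band in each column
for c in np.unique(u):
    w=v[u==c];out.append((c,w.min()-.5));inn.append((c,w.max()+.5))
def P(C):
    C=np.array(C,float);A=(pts('wrist',C,np.full(len(C),.1))-f['pos'])@M;B=(pts('wrist',C,np.full(len(C),.3))-f['pos'])@M
    n=np.array([-co[0],-co[1],1]);s=(co[2]-A@n)/((B-A)@n);return A+(B-A)*s[:,None]
for nm,C,R0 in(('outer',out,.035),('inner',inn,.026)):
    Q=P(C);s=least_squares(lambda q:np.hypot(Q[:,0]-q[0],Q[:,1]-q[1])-R0,[0,0],loss='soft_l1',f_scale=.0005)
    print(nm,s.x.round(4),len(Q),'mean res',np.abs(s.fun).mean().round(5),'world',(f['pos']+M@[*s.x,co[2]]).round(4))
print(f['pos'],observe()['contact_force'],observe()['opening'])
save('w8.png',np.hstack([cv2.resize(p[100:300,180:380],(400,400)),cv2.resize(np.repeat(m[100:300,180:380,None]*255,3,2),(400,400))]))
E
python3 mring.py
```

```text
2773 [-0.05540603 -0.05430991 -0.04810383]
plane [ 0.01672897  0.0025107  -0.054772  ] 2376
outer [-0.0003 -0.0003] 115 mean res 0.00026 world [ 0.5883 -0.0117  0.1964]
inner [-0.001  -0.0002] 115 mean res 0.0005 world [ 0.5882 -0.0124  0.1964]
[ 0.58858813 -0.01142406  0.14162734] [ 0.43928349  0.30034259 -2.58783795] 0.06909185888718566
```

View pics/w8.png

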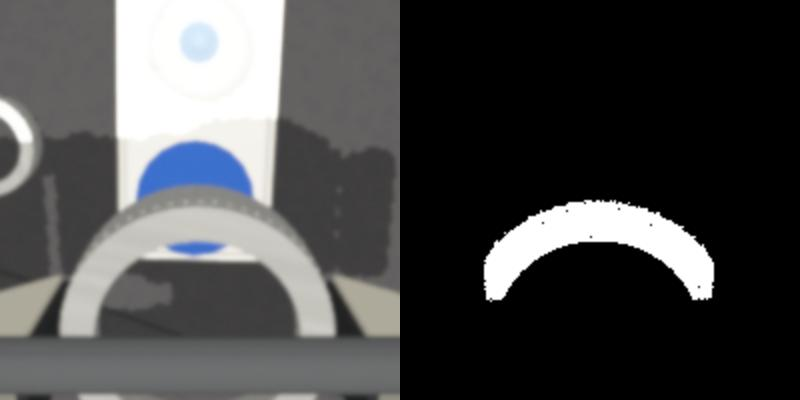

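The ring is held level: tilt about 0.017, centre within 1 mm of the tool axis, top rim arc at (197,210) in the crop. Carrying it over the vessel.

Request:
{"op": "send_rows", "data": {"targets": [[0.5,-0.0055,0.02,0,0.06],[0.5,-0.0105,0.038,0,0.07],[0.5,-0.0105,0.038,0,0.07],[0.5,-0.0105,0.038,0,0.07],[0.5,-0.0105,0.038,0,0.07]]}}

```text
time: 20.0
tool_pos: [0.5398, 0.1617, 0.1399]
tool_rot: [-3.138, -0.0, 1.767]
contact_force: [1.4, 0.3, -2.1]
opening: 0.0689
grip_force: 25.0
```

Request:
{"op": "send_rows", "data": {"targets": [[0.5,-0.0105,0.038,0,0.07],[0.5,-0.0105,0.038,0,0.07],[0.5,-0.0105,0.038,0,0.07],[0.5,-0.0105,0.038,0,0.07],[0.5,-0.005,0.0145,0,0.044]]}}

```text
time: 20.5
tool_pos: [0.4921, 0.3297, 0.1398]
tool_rot: [-3.139, -0.001, 2.094]
contact_force: [0.1, -0.1, -0.5]
opening: 0.0694
grip_force: 25.0
```

Request:
{"op": "send_rows", "data": {"targets": [[0.5,0,0,0,0],[0.5,0,0,0,0],[0.5,0,0,0,0]]}}

```text
time: 20.8
tool_pos: [0.4947, 0.3255, 0.1412]
tool_rot: [-3.141, 0.0, 2.087]
contact_force: [-0.6, -0.1, -1.7]
opening: 0.0692
grip_force: 25.0
```

```bash
python3 mring.py; python3 -c "
from h import *;print(observe()['tool_rot'],observe()['time'])
import numpy as np
X=cloud('wrist')[1];mm=(X[...,2]>.095)&(X[...,2]<.122)&(np.hypot(X[...,0]-.494,X[...,1]-.3265)<.036);print(mm.sum())
C=max(cv2.findContours(mm.astype(np.uint8),0,1)[0],key=cv2.contourArea)[:,0].astype(float)
P=atz('wrist',C,.116);P=P[np.hypot(P[:,0]-.494,P[:,1]-.3265)>.0285];print(len(P))
from scipy.optimize import least_squares
print(least_squares(lambda q:np.hypot(P[:,0]-q[0],P[:,1]-q[1])-.0305,[.494,.326],loss='soft_l1',f_scale=.0005).x)
"
```

```text
2771 [-0.05536413 -0.05426904 -0.04820867]
plane [ 0.02068087  0.0018109  -0.05484312] 2386
outer [ 0.0001 -0.0006] 114 mean res 0.00026 world [0.4942 0.3254 0.1961]
inner [-0.0007 -0.0005] 114 mean res 0.00044 world [0.4947 0.3247 0.1961]
[0.49473941 0.32552671 0.14124476] [-0.06461126 -0.52734395 -1.74173404] 0.06889624769186115
[-3.14093137e+00  3.27925333e-04  2.08644381e+00] 20.85
2383
78
[0.49373464 0.32697028]
```

Request:
{"op": "send_rows", "data": {"targets": [[0.5,-0.0005,0.0014,-0.01,0],[0.5,0,0,-0.012,0],[0.5,0,0,-0.012,0],[0.5,0,0,-0.01,0],[0.5,0,0,0,0]]}}

```text
time: 21.35
tool_pos: [0.4927, 0.3277, 0.0954]
tool_rot: [-3.138, -0.0, 2.089]
contact_force: [0.6, -0.5, -1.1]
opening: 0.0694
grip_force: 25.0
```

```bash
python3 mring.py; python3 -c "
from h import *
import numpy as np
X=cloud('wrist')[1];mm=(X[...,2]>.106)&(X[...,2]<.122)&(np.hypot(X[...,0]-.494,X[...,1]-.3265)<.036);print(mm.sum())
f=np.load('pics/wrist.npz')['p'];save('w9.png',cv2.resize(f[100:300,180:380],(600,600),interpolation=cv2.INTER_CUBIC))"
```

```text
2793 [-0.05538325 -0.05428703 -0.04804693]
plane [ 0.01889554  0.00245941 -0.05480384] 2399
outer [ 0.0001 -0.0006] 116 mean res 0.00029 world [0.4923 0.3276 0.1503]
inner [-0.0007 -0.0005] 116 mean res 0.00057 world [0.4928 0.327  0.1503]
[0.49269053 0.32771152 0.09544702] [ 0.61678289  0.70697051 -2.10569704] 0.06905306094688385
2991
```

Request:
{"op": "send_rows", "data": {"targets": [[0.5,0,0,0,0],[0.5,0,0,0,0],[0.5,0,0,0,0]]}}

```text
time: 21.7
tool_pos: [0.4942, 0.3286, 0.0983]
tool_rot: [3.14, 0.0, 2.089]
contact_force: [0.2, 0.1, -2.4]
opening: 0.0689
grip_force: 25.0
```

```bash
python3 mring.py
```

```text
2781 [-0.0553915  -0.05426581 -0.0482994 ]
plane [ 0.02183212  0.0012508  -0.05485873] 2383
outer [ 0.0001 -0.0007] 115 mean res 0.00028 world [0.4935 0.3283 0.1532]
inner [-0.0007 -0.0005] 115 mean res 0.0005 world [0.494  0.3277 0.1532]
[0.49415972 0.32860616 0.09829937] [-0.09221538  0.08947533 -1.16543292] 0.06920970753112679
```

Request:
{"op": "send_rows", "data": {"targets": [[0.5,0,-0.0013,-0.003,0],[0.5,0,0,-0.003,0],[0.5,0,0,-0.002,0],[0.5,0,0,0,0],[0.5,0,0,0,0]]}}

```text
time: 22.25
tool_pos: [0.4938, 0.3271, 0.0896]
tool_rot: [-3.141, -0.0, 2.089]
contact_force: [0.6, 0.1, -0.9]
opening: 0.0691
grip_force: 25.0
```

Request:
{"op": "send_rows", "data": {"targets": [[0.5,0,0,-0.002,0],[0.5,0,0,-0.002,0],[0.5,0,0,-0.001,0],[0.5,0,0,0,0]]}}

```text
time: 22.65
tool_pos: [0.4937, 0.327, 0.0845]
tool_rot: [-3.141, -0.0, 2.089]
contact_force: [0.1, 0.2, -1.8]
opening: 0.0689
grip_force: 25.0
```

```bash
python3 mring.py
```

```text
2780 [-0.05537369 -0.05424859 -0.04832374]
plane [ 0.01412838  0.00164026 -0.0546697 ] 2399
outer [ 0.0001 -0.0005] 116 mean res 0.00028 world [0.4932 0.3269 0.1392]
inner [-0.0008 -0.0006] 116 mean res 0.0009 world [0.4936 0.3261 0.1392]
[0.49370256 0.32703237 0.08448664] [-0.62062649  0.27031784 -1.93289431] 0.06949650355444423
```

The skirt is past the disc edge with no contact force. Lowering on.

Request:
{"op": "send_rows", "data": {"targets": [[0.5,0.0003,0,-0.002,0],[0.5,0,0,-0.002,0],[0.5,0,0,-0.001,0],[0.5,0,0,0,0]]}}

```text
time: 23.1
tool_pos: [0.494, 0.327, 0.0795]
tool_rot: [-3.141, -0.0, 2.089]
contact_force: [-0.8, -0.4, -1.6]
opening: 0.0692
grip_force: 25.0
```

Request:
{"op": "send_rows", "data": {"targets": [[0.5,0,0,-0.002,0],[0.5,0,0,-0.002,0],[0.5,0,0,-0.001,0],[0.5,0,0,0,0]]}}

```text
time: 23.5
tool_pos: [0.4941, 0.3271, 0.0745]
tool_rot: [-3.141, -0.0, 2.089]
contact_force: [-0.5, 0.0, -2.3]
opening: 0.0691
grip_force: 25.0
```

Request:
{"op": "send_rows", "data": {"targets": [[0.5,0,0,-0.0015,0],[0.5,0,0,-0.001,0],[0.5,0,0,-0.001,0],[0.5,0,0,0,0]]}}

```text
time: 23.9
tool_pos: [0.4941, 0.3271, 0.0711]
tool_rot: [-3.141, 0.0, 2.089]
contact_force: [-0.2, 0.2, -2.1]
opening: 0.0691
grip_force: 25.0
```

Request:
{"op": "send_rows", "data": {"targets": [[0.5,0,0,-0.0007,0],[0.5,0,0,0,0],[0.5,0,0,-0.0005,0],[0.5,0,0,0,0]]}}

```text
time: 24.3
tool_pos: [0.4942, 0.3271, 0.07]
tool_rot: [3.142, -0.0, 2.089]
contact_force: [0.4, -0.1, -1.4]
opening: 0.0693
grip_force: 25.0
```

Request:
{"op": "send_rows", "data": {"targets": [[0.5,0,0,-0.0007,0],[0.5,0,0,0,0]]}}

```text
time: 24.5
tool_pos: [0.4942, 0.3272, 0.0694]
tool_rot: [3.141, -0.0, 2.089]
contact_force: [0.6, 0.2, -1.4]
opening: 0.0693
grip_force: 25.0
```

Request:
{"op": "send_rows", "data": {"targets": [[0.5,0,0,-0.0006,0],[0.5,0,0,0,0]]}}

```text
time: 24.7
tool_pos: [0.4943, 0.3271, 0.0693]
tool_rot: [3.141, 0.0, 2.089]
contact_force: [-1.2, -1.0, 4.0]
opening: 0.0692
grip_force: 25.0
```

Request:
{"op": "send_rows", "data": {"targets": [[0.5,0,0,-0.0006,0],[0.5,0,0,0,0]]}}

```text
time: 24.9
tool_pos: [0.4943, 0.3272, 0.0693]
tool_rot: [3.141, 0.0, 2.089]
contact_force: [-2.7, -2.7, 8.8]
opening: 0.0692
grip_force: 25.0
```

The ring bears on the disc with the TCP at 0.0693, exactly as predicted. Releasing and backing off straight up.

Request:
{"op": "send_rows", "data": {"targets": [[0.85,0,0,0,0],[0.9,0,0,0,0],[1,0,0,0,0],[1,0,0,0,0],[1,0,0,0,0]]}}

```text
time: 25.4
tool_pos: [0.4941, 0.3271, 0.068]
tool_rot: [-3.141, -0.0, 2.089]
contact_force: [-0.1, -0.1, -0.6]
opening: 0.092
grip_force: 0.0
```

Request:
{"op": "send_rows", "data": {"targets": [[1,0,0,0.01,0],[1,0,0,0.03,0],[1,0,0,0.04,0],[1,0,0,0.045,0],[1,0,0,0.04,0]]}}

```text
time: 25.9
tool_pos: [0.4942, 0.3271, 0.2363]
tool_rot: [3.14, 0.0, 2.089]
contact_force: [-0.4, -0.0, -0.0]
opening: 0.0922
grip_force: 0.0
```

Request:
{"op": "send_rows", "data": {"targets": [[1,0.005,-0.015,0,0],[1,0.005,-0.015,0,0],[1,0,0,0,0],[1,0,0,0,0]]}}

```text
time: 26.3
tool_pos: [0.5037, 0.2964, 0.2318]
tool_rot: [-3.139, -0.001, 2.087]
contact_force: [-0.4, -0.3, 0.5]
opening: 0.0918
grip_force: 0.0
```

```bash
python3 - <<'E'
from h import *
p,d=grab('wrist');s=observe();print(s['tool_pos'],s['contact_force'],s['time'],s['opening'])
c0=np.array([.494,.3266]);print('ring',rim('wrist',.124,.113,c0,.042))
X=cloud('wrist')[1].reshape(-1,3);r=np.hypot(*(X[:,:2]-c0).T)
for n,a,b,z in(('ring top',.027,.034,.124),('disc',0,.024,.116)):
    Z=X[(r>a)&(r<b)&(abs(X[:,2]-z)<.01)]
    for _ in range(5):
        co=np.linalg.lstsq(np.c_[Z[:,:2]-c0,np.ones(len(Z))],Z[:,2],rcond=None)[0];Z=Z[abs(Z[:,2]-(Z[:,:2]-c0)@co[:2]-co[2])<.002]
    print(n,co.round(4),len(Z))
E
```

```text
[0.50369395 0.29679382 0.23187784] [ 0.15437335  0.1877043  -0.66295008] 26.35 0.09191301774545646
ring (array([0.49374689, 0.3267275 , 0.03430202]), 200)
ring top [0.0002 0.0012 0.1238] 1357
disc [-0.0027  0.0022  0.1157] 1483
```

The ring lies flat with its top at 0.1238, tilt about 0.001, centred on the vessel to well under 1 mm. Handing in.

```bash
python3 -c "
from cell import hand_in;print(hand_in())"
```

```text
the job is handed in; nothing more can be done
None
```

The combustion vessel is closed and handed in at about 26 s: the last wrist-camera check showed the head seated flat on the cylinder rim and the screw ring fully down, level and centred to within 1 mm (the hand-in returned no verdict).

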